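# Stack the ring specimen and the dead weights for a friction test

### The job

Set up the friction test. On the post of the spindle stack the wide spacer collar first, then the test ring, then the clamp cap, each pushed down over the post until it rests flat on the one below; on the round load plate stack the two slotted dead weights, the big one underneath in the middle of the plate and the small one centred on top of it. Leave the jar, the wrench and the brush where they lie, and let go of everything at the end.

Things in the scene. Friction and masses are not known exactly. Their poses are not given: they have to be found in the camera images.
- spindle_seat (a point): Seat of the spindle: centre of the flat dark steel shoulder (68 mm diameter, 16 mm above the bench) from which the post rises along the point's z axis. The post is 16 mm in diameter up to 46 mm above this point, then tapers to 6 mm diameter at its tip, 58 mm above this point. Below the shoulder is a fixed 76 mm square aluminium foot, 8 mm thick. It is bolted down, to the left or to the right; z up.
- load_plate_top (a point): Load plate: centre of the top face of a fixed flat aluminium disc without a rim, 80 mm in diameter, 8 mm thick, its top 30 mm above the bench, on a short column and a round foot of 68 mm diameter; on the other side from the spindle; z up.
- collar_mid (a point): Spacer collar: loose flat steel ring, the widest of the rings, 60 mm outside diameter, 24 mm hole right through, 18 mm high, lying flat on the bench with its axis (z) up. Point at its centre, half-way up. About 0.33 kg.
- test_ring_mid (a point): Test ring: loose steel ring, 44 mm outside diameter, 24 mm hole right through, 24 mm high, axis (z) up. Point at its centre, half-way up. About 0.2 kg.
- clamp_cap_mid (a point): Clamp cap: loose steel cap with a closed top, 32 mm high: a round knurled hub of 36 mm diameter (about 37 mm over the knurls) standing on a flange of 50 mm diameter that is 8 mm thick at the bottom; from below a blind hole of 24 mm diameter, 26 mm deep. It stands on its flange, hole down, z up; put it on this way. Point on its axis, half-way up (16 mm above its underside). About 0.18 kg.
- big_weight_mid (a point): Big dead weight: loose solid steel disc, 56 mm in diameter, 24 mm high, flat top with a black slot line (not a real gap) from the centre to the edge along its x axis; z up. Point at its centre, half-way up. About 0.45 kg.
- small_weight_mid (a point): Small dead weight: loose solid steel disc, 36 mm in diameter, 22 mm high, flat top with a black slot line like the big one's; z up. Point at its centre, half-way up. About 0.17 kg.
- jar_mid (a point): Bystander, leave alone: loose closed amber jar with a paper label, 36 mm in diameter, 50 mm high, standing among the parts. Point on its axis, half-way up.
- wrench_grip (a point): Bystander, leave alone: loose steel wrench, 130 mm long, lying roughly along x (handle to -x) on the left of the bench. Point on its handle.
- brush_grip (a point): Bystander, leave alone: loose small brush, 130 mm long, lying roughly along x (handle to -x) on the right of the bench. Point on its handle.
Mind the look-alikes: they are no part of the job. What is shaped like the part that bears clamp_cap_mid but purple, red or turquoise is not meant.

How it is judged:
By the outcome, as a careful person would: the job done as asked, in the order asked, and still so for the second after the job is handed in, with the robot touching nothing.
It also fails if it takes over 128 s, if anything falls off the work surface, if the arm or the gripper's body presses on something with over 40 N, if the wrist force passes 120 N, or if a joint passes its speed limit or range.

### The arm

A 6-joint arm with a two-finger parallel gripper is mounted at the origin on the work surface. World frame = base frame: x ahead of the robot, y to its left, z up, the work surface at z = 0. Lengths are in m, angles in rad, forces in N, time in s.
With the tool pointing down it reaches from about 0.225 to 0.875 m from the base axis. Payload 3.4 kg.
Tool frame: the origin (TCP) lies midway between the tips of the shut fingers; the grasp point (between the pads) lies 19 mm behind it (manip.grasp_offset is the distance from the TCP to the grasp point, in m); x points along the fingers, y is the direction in which the jaws open and shut, and the axes are right-handed (so a half turn about x gives the same grasp; the last joint's range is limited). The gripper opens to 85 mm and grips with 20 to 120 N. Pads are 22 mm wide; open, the fingers measure 114 mm over their backs; the gripper's body (76 mm by 85 mm) begins 54 mm behind the grasp point. The pads swing forward as they close: fully open they stand 13 mm farther back than shut.
Start: joints at [1.126, 0.276, 1.505, -0, 1.361, -0.121], TCP at [0.183, 0.545, 0.231] pointing down, gripper open.
Joint ranges: [-2.89, 2.89], [-0.75, 2.08], [0.22, 2.7], [-1.18, 4.32], [0.11, 2.71], [-2.7, 2.7]. Speed limits (rad/s): [2.57, 2.57, 3.14, 3.14, 3.14, 3.14].

### API

Orientations are given as a unit quaternion [w, x, y, z].
In Python, from rig import manip gives the robot as it stands.
- The arm moves only by the shell command python3 -m creep 'ROWS' [OPENING] [FORCE]. ROWS is a JSON object of lists of equal length, an entry for each row: "delta_pos": the shift along the tool's x, y, z in cm, a list of three; "dr": the turn, a rotation vector about the tool's x, y, z in rad, a list of three. In form: {"delta_pos": [[dx, dy, dz], ...], "dr": [[rx, ry, rz], ...]}. A call has 1 to 10 rows; each row is the pose to reach, as a shift and turn from the pose commanded when the call began, along the tool's axes at that moment; what a row does not reach only later rows make up. A row lasts 1/10 s, in which the tool goes at most 50 mm and 8.59 degrees, less where a joint would pass 70% of its speed; a pose out of reach is approached as far as the arm can. A call with a gripper value outside its range is refused whole. OPENING is the opening, from -1 (shut) to 1 (fully open), set as the call begins (- or left out, the last holds). The fingers move at their own pace and stop on an object; FORCE is the grip in N (left out, the last holds). Time passes only in rows, so rows that repeat a pose let the fingers close. It gives the time, the measured TCP pose, the force and the opening at its end, in the units of the state.
- manip.get_state(): the state, without advancing time (a new reading comes with each control period).
- manip.get_image(name): name is "side" or "top" or "wrist"; returns a dict with "pixels" (400x640x3 uint8, blue, green, red), "depth" (400x640 float32, m along the optical axis (not along the pixel's ray), 0 where there is no reading), "intrinsics" (3x3 intrinsics, pixels), "rvec" (rotation vector, rad) and "tvec" (3), from world to camera coordinates, as OpenCV has them. Camera axes: x right, y down, z forward; pixel columns grow to the right and rows downward; lengths in m; the calibration is good to about 2 mm. A picture is of the moment at which its call begins.
- manip.sign_off(): hands the job in, once; it reports no verdict.
The state is a dict: "clock": time; "qpos": joint angles; "qd": joint speeds; "effort": joint torques, N m; "position": TCP position; "ee_rot": TCP orientation; "contact_force": force on the tool from outside, world axes, zero at the start; "moment": the same for the moment, N m; "width": finger opening in m.
Only numpy, scipy, OpenCV 4.12 (cv2) and the standard library are available. Lean on these libraries where they do the work, as an engineer would, in place of code of your own. Each camera call takes 0.05 s, during which the arm holds its last target. There are 200 camera calls.

## Working session

There is one attempt and no reset: what is moved stays moved. The work goes in short steps, Python scripts to look and compute and a shell command to move; the robot and the scene stay as the last step left them, time stands still between calls to the robot, and variables do not carry over. Pictures are saved under pics/ and viewed, about 12 in all and at most 16, crops included, and the job is handed in when it is done.

```bash
ls; mkdir -p pics
cat > h.py <<'E'
import numpy as np, cv2
from rig import manip
def shot(name):
    d=manip.get_image(name); return d
def save(d,fn,crop=None,s=1):
    im=d["pixels"]
    if crop: x0,y0,x1,y1=crop; im=im[y0:y1,x0:x1]
    cv2.imwrite("pics/"+fn,cv2.resize(im,None,fx=s,fy=s,interpolation=cv2.INTER_CUBIC) if s!=1 else im)
def ray(d,uv,z):
    R=cv2.Rodrigues(np.array(d["rvec"],float))[0]; t=np.array(d["tvec"],float).ravel()
    K=np.array(d["intrinsics"]); c=-R.T@t
    r=R.T@(np.linalg.inv(K)@np.array([uv[0],uv[1],1.]))
    return c+r*(z-c[2])/r[2]
def cloud(d):
    R=cv2.Rodrigues(np.array(d["rvec"],float))[0]; t=np.array(d["tvec"],float).ravel()
    K=np.array(d["intrinsics"]); Z=d["depth"]; v,u=np.mgrid[:Z.shape[0],:Z.shape[1]]
    P=np.stack([(u-K[0,2])/K[0,0]*Z,(v-K[1,2])/K[1,1]*Z,Z],-1)
    return (P-t)@R
def proj(d,p):
    return cv2.projectPoints(np.array([p],float),np.array(d["rvec"],float),np.array(d["tvec"],float),np.array(d["intrinsics"]),None)[0].ravel()
E
python3 - <<'E'
from h import *
import pickle
for n in("top","side"):
    d=shot(n); save(d,n+"0.png"); pickle.dump(d,open(n+"0.pkl","wb"))
    R=cv2.Rodrigues(np.array(d["rvec"],float))[0]; print(n,-R.T@np.array(d["tvec"]).ravel(),R[2],d["intrinsics"][0])
print(manip.get_state())
E
```

```text
pics
top [0.39152139 0.00972252 0.89873371] [ 0.1540183   0.00209481 -0.98806577] [463.21080762   0.         317.19485299]
side [ 0.44480726 -0.64807739  0.80470162] [ 0.04769277  0.65447558 -0.75457744] [461.41918251   0.         325.16846724]
{'clock': 0.1, 'qpos': array([ 1.12596153e+00,  2.76557719e-01,  1.50600571e+00, -2.16555385e-05,
        1.36071184e+00, -1.20997509e-01]), 'qd': array([-1.07163246e-03, -1.41769857e-03, -1.59764501e-03, -4.54451676e-04,
        1.85195115e-03,  4.71936361e-05]), 'effort': array([ 2.49975223e-03, -4.17701375e+01, -2.46405208e+01, -1.13009698e-04,
        5.78083753e-03,  4.01557315e-06]), 'position': array([0.18277512, 0.54467877, 0.23051174]), 'ee_rot': array([ 0.69769881,  0.11341917,  0.69801657, -0.11456585]), 'contact_force': array([ 0.2669075 ,  0.01028033, -0.08639007]), 'moment': array([ 0.02737342, -0.03673788,  0.01328736]), 'width': 0.08502286176507338}
```

View pics/top0.png

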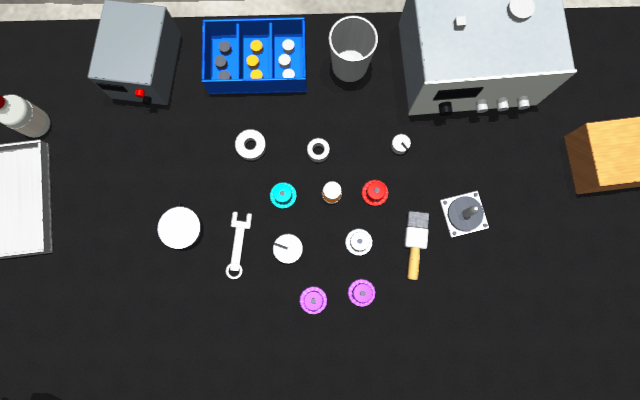

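View pics/side0.png

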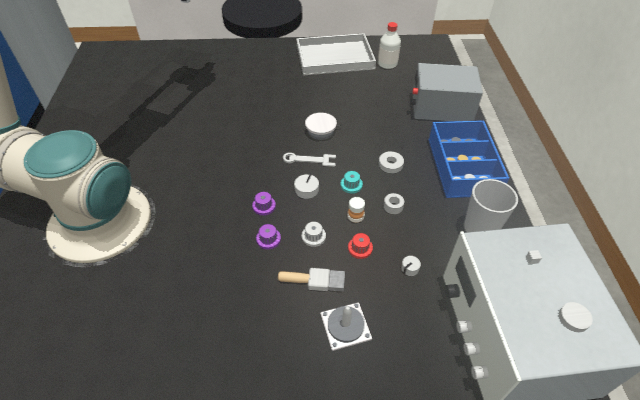

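Top view: the cap candidates are turquoise (283,195), red (375,192), purple (313,300) and (362,293), and bare steel (359,242). The steel one is meant, since the other colours are excluded. The rest are the collar (250,145), ring (318,149), small weight (401,144), big weight (288,249), plate (179,228) and spindle (465,214). Next I measure all of these and make one crop to confirm the cap.

Run:
```python
from h import *
import pickle
top=pickle.load(open("top0.pkl","rb")); side=pickle.load(open("side0.pkl","rb"))
T={"collar":((250,145),.018,.06),"ring":((318,149),.024,.044),"cap":((359,242),.032,.037),"big":((288,249),.024,.056),"small":((401,144),.022,.036),"plate":((179,228),.03,.08),"jar":((332,192),.05,.036)}
P={n:cloud(d) for n,d in(("t",top),("s",side))}
for k,(uv,h,D) in T.items():
    p0=ray(top,uv,h)
    out=[]
    for n,d in(("t",top),("s",side)):
        C=P[n]; near=np.hypot(C[...,0]-p0[0],C[...,1]-p0[1])<D/2+.02
        m=near&(abs(C[...,2]-h)<.005)&(d["depth"]>0)
        q=C[m]
        (cx,cy),r=cv2.minEnclosingCircle(q[:,:2].astype(np.float32)*1000)
        lo=np.percentile(q,1,0);hi=np.percentile(q,99,0)
        out.append((n,int(m.sum()),np.round([cx,cy,2*r],1),np.round((lo+hi)[:2]*500,1),np.round((hi-lo)[:2]*1000,1),round(np.median(q[:,2])*1000,1)))
        # colour: bright blob, ray on top plane
    # grayscale contour in top image
    g=top["pixels"].min(2); b=(g>90).astype(np.uint8)
    nl,lab,st,ce=cv2.connectedComponentsWithStats(b); l=lab[uv[1]-0,uv[0]]
    print(k,np.round(p0*1000,1)); [print("   ",*o) for o in out]
# spindle
for n,d in(("t",top),("s",side)):
    C=P[n]; p0=ray(top,(465,214),.016)
    near=np.hypot(C[...,0]-p0[0],C[...,1]-p0[1])<.06
    for z0,z1 in((.004,.011),(.0125,.02),(.03,.06),(.06,.08)):
        q=C[near&(C[...,2]>z0)&(C[...,2]<z1)]
        if len(q)>3:
            (cx,cy),r=cv2.minEnclosingCircle(q[:,:2].astype(np.float32)*1000)
            print("sp",n,z0,len(q),np.round([cx,cy,2*r],1),np.round(q.mean(0)*1000,1))
im=np.hstack([cv2.resize(top["pixels"][100:320,230:430],None,fx=2.6,fy=2.6)[:, :520],cv2.resize(top["pixels"][190:240,440:490],(280,280))[:280] if 0 else np.zeros((572,4,3),np.uint8)])
cv2.imwrite("pics/crop1.png",im)
```

```text
collar [658.  141.1  18. ]
    t 586 [660.9 140.8  60.8] [660.5 140.9] [56.2 55.6] 16.4
    s 322 [660.7 140.9  63.5] [661.8 140.3] [55.  57.6] 17.8
ring [645.    7.5  24. ]
    t 263 [646.1   7.1  43.6] [645.4   6.5] [40.4 41. ] 22.5
    s 193 [645.4   7.4  48.1] [646.6   6.5] [40.8 43. ] 23.9
cap [461.2 -65.3  32. ]
    t 279 [463.4 -67.2  35.9] [463.2 -66.9] [33.8 32.8] 30.7
    s 204 [464.3 -67.1  36.7] [464.8 -67.9] [33.8 33.8] 32.0
big [451.6  68.3  24. ]
    t 674 [453.   69.2  56. ] [452.8  68.9] [51.1 51.6] 22.8
    s 362 [452.6  70.7  59.6] [453.5  69.2] [52.5 53.2] 24.3
small [ 651.9 -155.1   22. ]
    t 253 [ 654.9 -156.1   36.1] [ 655.1 -156.2] [33.3 33.2] 20.6
    s 232 [ 654.8 -156.1   37.7] [ 655.6 -156.5] [33.9 34.3] 22.1
plate [495.3 273.3  30. ]
    t 1379 [496.4 274.2  80.4] [496.6 273.6] [74.4 75.3] 28.8
    s 527 [495.9 275.3  84.3] [497.2 274. ] [75.3 76.5] 30.2
jar [554.1 -16.7  50. ]
    t 242 [558.3 -16.9  33. ] [558.3 -16.9] [30.6 30. ] 48.5
    s 163 [558.9 -17.3  34.5] [559.3 -17.4] [30.4 32.5] 50.0
sp t 0.004 494 [ 513.9 -274.4  103.9] [ 510.7 -268.9    7. ]
sp t 0.0125 801 [ 510.2 -279.6   81.2] [ 513.3 -272.8   14.9]
sp t 0.03 48 [ 513.1 -273.6   16. ] [ 511.3 -269.2   46.2]
sp t 0.06 57 [ 513.8 -274.1   15.6] [ 513.2 -272.5   66.7]
sp s 0.004 534 [ 511.9 -271.   117.3] [ 512.4 -284.     8. ]
sp s 0.0125 893 [ 513.6 -273.6   92.8] [ 513.7 -277.2   16.4]
sp s 0.03 66 [ 514.3 -275.6   15. ] [ 513.5 -279.6   45.9]
sp s 0.06 64 [ 514.1 -275.    15.6] [ 513.6 -276.6   68.1]
```

View pics/crop1.png

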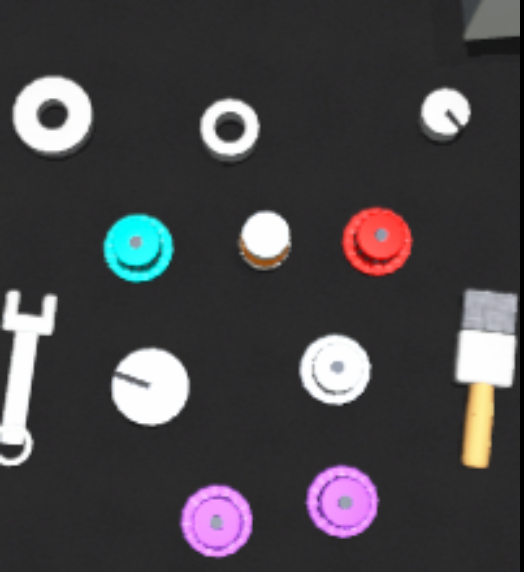

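```bash
python3 -m creep '{"delta_pos":[[0,0,0],[0,0,0],[0,0,0],[0,0,0]],"dr":[[-0.12,0,0],[-0.24,0,0],[-0.324,0,0],[-0.324,0,0]]}' 1 50
cat > g.py <<'E'
import sys
from h import *
from scipy.spatial.transform import Rotation as Ro
# python3 g.py x y z (mm, TCP goal): prints shift in tool axes, cm
s=manip.get_state(); q=s["ee_rot"]; R=Ro.from_quat([q[1],q[2],q[3],q[0]])
p=np.array(s["position"])
print("t %.1f TCP"%s["clock"],np.round(p*1000,1),"w %.1f"%(s["width"]*1000),"F",np.round(s["contact_force"],1),"axes x",np.round(R.as_matrix()[:,0],3),"y",np.round(R.as_matrix()[:,1],3))
if len(sys.argv)>3:
    print("shift cm",np.round(R.inv().apply(np.array(list(map(float,sys.argv[1:4])))-p*1000)/10,2))
E
python3 g.py 661 141 120
```

```text
clock: 0.5
position: [0.1828, 0.5449, 0.2308]
ee_rot: [0.707, -0.0, 0.707, -0.0]
contact_force: [0.0, -1.1, 0.2]
width: 0.0855
t 0.5 TCP [182.8 544.9 230.8] w 85.5 F [ 0.  -1.1  0.2] axes x [-0.    -0.001 -1.   ] y [ 0.     1.    -0.001]
shift cm [ 11.1  -40.37  47.82]
```

```bash
python3 -m creep '{"delta_pos":[[0,-4,4.8],[0,-8,9.6],[0,-12,14.4],[0,-16,19.2],[0,-20,24],[0,-24,28.8],[0,-28,33.6],[0,-32,38.4],[0,-36,43.2],[0,-40.4,47.8]],"dr":[[0,0,0],[0,0,0],[0,0,0],[0,0,0],[0,0,0],[0,0,0],[0,0,0],[0,0,0],[0,0,0],[0,0,0]]}'
python3 g.py 661 141 120
```

```text
clock: 1.5
position: [0.5677, 0.2227, 0.2311]
ee_rot: [0.707, 0.001, 0.707, -0.001]
contact_force: [0.4, 0.6, -0.1]
width: 0.0854
t 1.5 TCP [567.7 222.7 231.1] w 85.4 F [ 0.4  0.6 -0.1] axes x [-0.  0. -1.] y [0.002 1.    0.   ]
shift cm [11.11 -8.15  9.35]
```

```bash
python3 -m creep '{"delta_pos":[[3,-2.7,3.1],[6,-5.4,6.2],[9,-8.1,9.3],[11,-8.1,9.3],[11,-8.1,9.3],[11,-8.1,9.3]],"dr":[[0,0,0],[0,0,0],[0,0,0],[0,0,0],[0,0,0],[0,0,0]]}'
python3 - <<'E'
from h import *
d=shot("wrist"); save(d,"w1.png")
R=cv2.Rodrigues(np.array(d["rvec"],float))[0]; print(-R.T@np.array(d["tvec"]).ravel(),R[2])
C=cloud(d); q=C[(abs(C[...,2]-.018)<.004)&(d["depth"]>0)&(np.hypot(C[...,0]-.661,C[...,1]-.141)<.05)]
if len(q): print(len(q),cv2.minEnclosingCircle(q[:,:2].astype(np.float32)*1000),q[:,2].mean())
E
python3 g.py 661 141 1
```

```text
clock: 2.1
position: [0.6589, 0.1434, 0.121]
ee_rot: [0.707, 0.0, 0.708, -0.0]
contact_force: [0.4, 0.5, 0.3]
width: 0.0854
[0.59415123 0.14470991 0.26396502] [ 0.26009957 -0.00135675 -0.96558085]
3945 ((663.826171875, 143.90194702148438), 29.92053985595703) 0.01811894939451123
t 2.1 TCP [659.4 143.9 122.3] w 85.3 F [-0.6  0.   1.6] axes x [ 0.001  0.001 -1.   ] y [-0.     1.     0.001]
shift cm [12.13 -0.3   0.14]
```

View pics/w1.png

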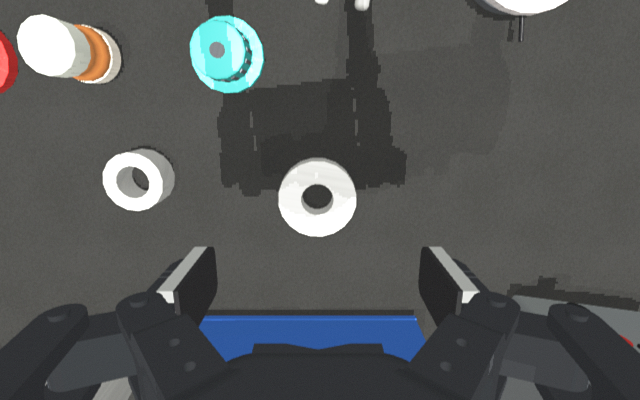

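The wrist view shows the collar at (317,197), roughly between the jaws, and the ring at (138,180). Wrist and fixed cameras differ by about 3 mm, so I'll go lower and read the wrist camera again.

```bash
cat > w.py <<'E'
# python3 w.py x y z R : top face circle seen by wrist, world and relative to TCP (mm)
import sys
from h import *
x,y,z,r=[float(a)/1000 for a in sys.argv[1:5]]
s0=manip.get_state();d=shot("wrist"); s1=manip.get_state()
if len(sys.argv)>5: save(d,sys.argv[5])
R=cv2.Rodrigues(np.array(d["rvec"],float))[0]; c=-R.T@np.array(d["tvec"]).ravel()
C=cloud(d); m=(abs(C[...,2]-z)<.004)&(d["depth"]>0)&(np.hypot(C[...,0]-x,C[...,1]-y)<r+.012)
q=C[m]
p0,p1=np.array(s0["position"])*1000,np.array(s1["position"])*1000
print("TCP",p0.round(1),p1.round(1),"cam-TCP",(c*1000-(p0+p1)/2).round(1))
if len(q):
    (cx,cy),rr=cv2.minEnclosingCircle(q[:,:2].astype(np.float32)*1000)
    print(len(q),"circle",round(cx,1),round(cy,1),"D",round(2*rr,1),"z",q[:,2].mean().round(4),"bbox mid",((q.min(0)+q.max(0))*500).round(1), "rel TCP",np.round([cx-(p0+p1)[0]/2,cy-(p0+p1)[1]/2],1))
E
python3 -m creep '{"delta_pos":[[3,-0.1,0.2],[5,-0.1,0.2],[5,-0.1,0.2],[5,-0.1,0.2]],"dr":[[0,0,0],[0,0,0],[0,0,0],[0,0,0]]}'
python3 w.py 661 141 18 30; python3 w.py 661 141 18 30;python3 g.py 661 141 0
```

```text
clock: 2.55
position: [0.6618, 0.1432, 0.0732]
ee_rot: [0.708, -0.0, 0.706, 0.001]
contact_force: [-0.1, -0.1, 0.3]
width: 0.0851
TCP [661.8 143.2  73.2] [662.4 143.1  73.7] cam-TCP [-65.6   1.2 142.4]
5856 circle 664.0 144.0 D 59.9 z 0.0181 bbox mid [663.9 144.2  17.5] rel TCP [1.9 0.9]
TCP [662.4 143.1  73.7] [662.6 142.9  73.8] cam-TCP [-65.6   1.2 142.5]
5838 circle 663.9 144.1 D 59.8 z 0.0181 bbox mid [663.8 144.1  17.3] rel TCP [1.4 1.1]
t 2.6 TCP [662.6 142.9  73.8] w 85.3 F [-0.4 -0.1 -0.4] axes x [ 0.004  0.001 -1.   ] y [-0.001  1.     0.001]
shift cm [ 7.38 -0.2  -0.19]
```

```bash
python3 -m creep '{"delta_pos":[[2.5,0,0],[5,0,0],[6.5,0,0],[7.3,0,0],[7.3,0,0],[7.3,0,0]],"dr":[[0,0,0],[0,0,0],[0,0,0],[0,0,0],[0,0,0],[0,0,0]]}'
python3 -m creep '{"delta_pos":[[0,0,0],[0,0,0],[0,0,0],[0,0,0],[0,0,0],[0,0,0],[0,0,0],[0,0,0]],"dr":[[0,0,0],[0,0,0],[0,0,0],[0,0,0],[0,0,0],[0,0,0],[0,0,0],[0,0,0]]}' -1 60
python3 w.py 661 141 18 30 w2.png
```

```text
clock: 3.25
position: [0.6623, 0.1424, -0.0007]
ee_rot: [0.708, 0.0, 0.706, 0.0]
contact_force: [0.5, -0.1, -0.3]
width: 0.0852
clock: 4.05
position: [0.6624, 0.1425, 0.0002]
ee_rot: [0.708, 0.0, 0.706, 0.0]
contact_force: [-1.6, 1.1, 5.4]
width: 0.0577
TCP [6.624e+02 1.425e+02 2.000e-01] [6.624e+02 1.425e+02 2.000e-01] cam-TCP [-65.4   1.2 142.6]
13549 circle 656.9 141.9 D 81.6 z 0.0181 bbox mid [664.1 141.9  18. ] rel TCP [-5.5 -0.6]
```

View pics/w2.png

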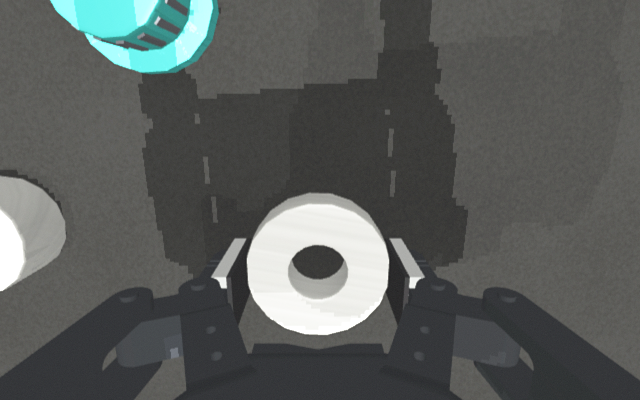

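Collar is gripped: columns 247–389 between the pads. Now lift and carry.

```bash
python3 -m creep '{"delta_pos":[[-3,0,0],[-7,0,0],[-11,-2,-0.7],[-13,-6,-2],[-13,-11,-3.8],[-13,-16,-5.6],[-13,-21,-7.4],[-13,-26,-9.2],[-13,-31,-11],[-13,-35,-12.4]],"dr":[[0,0,0],[0,0,0],[0,0,0],[0,0,0],[0,0,0],[0,0,0],[0,0,0],[0,0,0],[0,0,0],[0,0,0]]}'
python3 g.py 515.6 -272.4 120
```

```text
clock: 5.1
position: [0.5388, -0.2017, 0.1283]
ee_rot: [0.707, -0.0, 0.707, 0.0]
contact_force: [0.9, -0.7, -2.8]
width: 0.0578
t 5.1 TCP [ 538.8 -201.7  128.3] w 57.8 F [ 0.9 -0.7 -2.8] axes x [-0.  0. -1.] y [-0.  1.  0.]
shift cm [ 0.83 -7.07 -2.32]
```

```bash
python3 -m creep '{"delta_pos":[[0.3,-2.5,-0.8],[0.3,-5,-1.6],[0.3,-7.1,-2.3],[0.3,-7.1,-2.3],[0.3,-7.1,-2.3],[0.3,-7.1,-2.3]],"dr":[[0,0,0],[0,0,0],[0,0,0],[0,0,0],[0,0,0],[0,0,0]]}'
python3 w.py 514 -274 16 34 w3.png; python3 g.py 515.6 -272.4 80
```

```text
clock: 5.7
position: [0.5171, -0.2702, 0.1251]
ee_rot: [0.707, 0.0, 0.707, 0.001]
contact_force: [0.1, -0.1, -2.4]
width: 0.0574
TCP [ 517.1 -270.2  125.1] [ 517.2 -270.   125.2] cam-TCP [-65.    1.  142.8]
3587 circle 506.3 -273.9 D 79.4 z 0.0162 bbox mid [ 502.8 -274.4   16. ] rel TCP [-10.9  -3.8]
t 5.8 TCP [ 517.2 -270.   125.2] w 57.4 F [-0.7  0.4 -3.1] axes x [-0.     0.001 -1.   ] y [-0.001  1.     0.001]
shift cm [ 4.52 -0.24 -0.16]
```

View pics/w3.png

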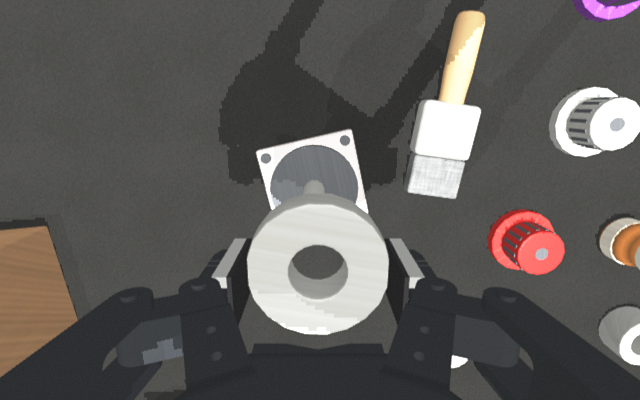

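Spindle shoulder spans columns 271–358, with the post tip near (314,183) just behind the held collar. I'll compare both in the wrist frame.

Run:
```python
from h import *
d=shot("wrist"); C=cloud(d)
# held collar: top face = dominant plane z near 0.143
reg=np.zeros(C.shape[:2],bool); reg[190:345,240:396]=1
z=C[...,2]; m=reg&(abs(z-np.median(z[210:235,300:335]))<.004)
q=C[m]; print("collar",np.median(q[:,2]),cv2.minEnclosingCircle(q[:,:2].astype(np.float32)*1000), len(q))
h=np.median(q[:,2])
b=np.isfinite(z)
post=(z>.025)&(z<.078)&(np.hypot(C[...,0]-.514,C[...,1]+.273)<.03)&(d["depth"]>0)
vs,us=np.nonzero(post); print("post px",us.min(),us.max(),vs.min(),vs.max()); p=C[post]
for a in(.03,.05,.06,.07): 
    k=abs(p[:,2]-a)<.006
    if k.sum(): print(a,k.sum(),p[k].mean(0)*1000,p[k].min(0)*1000,p[k].max(0)*1000)
sh=(abs(z-.016)<.003)&(np.hypot(C[...,0]-.514,C[...,1]+.273)<.06)&(d["pixels"].max(2)<130)
q=C[sh]
e=[]
for v in range(400):
    uu=np.nonzero(sh[v])[0]
    if len(uu)>20: e+= [C[v,uu.min()],C[v,uu.max()]]
e=np.array(e)[:, :2]*1000
from scipy.optimize import least_squares
r=least_squares(lambda a:np.hypot(e[:,0]-a[0],e[:,1]-a[1])-34,[514,-273],loss="soft_l1"); print("shoulder",r.x,np.abs(r.fun).mean(),len(e))
```

```text
collar 0.1431128041025474 ((516.3147583007812, -269.1199035644531), 32.73059844970703) 13208
post px 303 324 182 194
0.03 74 [ 510.09600278 -271.50312525   30.57772793] [ 508.10426493 -279.56020303   25.09864946] [ 514.31835452 -264.28103059   35.85255457]
0.05 63 [ 509.06794997 -271.83427952   48.75567141] [ 508.15001943 -278.19325146   44.0289473 ] [ 511.56246495 -265.98562641   55.61147617]
0.06 4 [ 508.56494919 -270.34028498   55.04517838] [ 508.41757978 -271.31210946   54.5156037 ] [ 508.70261679 -269.36622795   55.61147617]
shoulder [ 517.000338  -271.9456732] 0.8000005400104836 98
```

Both estimates agree: shift x −2 mm, y −2.6 mm. Align, then lower.

```bash
python3 -m creep '{"delta_pos":[[0,-0.26,-0.18],[1,-0.26,-0.18],[3,-0.26,-0.18],[5,-0.26,-0.18],[6.5,-0.26,-0.18],[7.5,-0.26,-0.18],[7.5,-0.26,-0.18]],"dr":[[0,0,0],[0,0,0],[0,0,0],[0,0,0],[0,0,0],[0,0,0],[0,0,0]]}'
python3 g.py 515.5 -272.6 17
```

```text
clock: 6.5
position: [0.5143, -0.2729, 0.0484]
ee_rot: [0.706, 0.001, 0.708, 0.001]
contact_force: [-0.9, 0.0, -2.0]
width: 0.0572
t 6.5 TCP [ 514.3 -272.9   48.4] w 57.2 F [-0.9  0.  -2. ] axes x [-0.003  0.002 -1.   ] y [-0.     1.     0.002]
shift cm [3.14 0.02 0.13]
```

Over the post freely. Lower on.

```bash
python3 -m creep '{"delta_pos":[[1,0,0.1],[2,0,0.1],[2.6,0,0.1],[2.9,0,0.1],[3.1,0,0.1],[3.2,0,0.1],[3.2,0,0.1]],"dr":[[0,0,0],[0,0,0],[0,0,0],[0,0,0],[0,0,0],[0,0,0],[0,0,0]]}'
```

```text
clock: 7.2
position: [0.5164, -0.2739, 0.0184]
ee_rot: [0.707, -0.0, 0.707, 0.0]
contact_force: [-0.1, 0.9, -2.5]
width: 0.0574
```

```bash
python3 -m creep '{"delta_pos":[[0.1,0,0],[0.2,0,0],[0.2,0,0]],"dr":[[0,0,0],[0,0,0],[0,0,0]]}'
```

```text
clock: 7.5
position: [0.5163, -0.2738, 0.0163]
ee_rot: [0.707, -0.0, 0.707, 0.0]
contact_force: [-0.4, 0.2, -3.2]
width: 0.0573
```

```bash
python3 -m creep '{"delta_pos":[[0.1,0,0],[0.15,0,0],[0.15,0,0]],"dr":[[0,0,0],[0,0,0],[0,0,0]]}'
```

```text
clock: 7.8
position: [0.5164, -0.2738, 0.0162]
ee_rot: [0.707, -0.0, 0.707, -0.0]
contact_force: [-1.5, 2.2, 6.5]
width: 0.0574
```

```bash
python3 -m creep '{"delta_pos":[[0,0,0],[0,0,0],[0,0,0],[0,0,0],[0,0,0],[-3,0,0],[-7,0,0],[-11,0,0],[-11,2.5,1.2],[-11,6.5,3]],"dr":[[0,0,0],[0,0,0],[0,0,0],[0,0,0],[0,0,0],[0,0,0],[0,0,0],[0,0,0],[0,0,0],[0,0,0]]}' 1 
python3 g.py 647.4 9 90
```

```text
clock: 8.8
position: [0.5473, -0.2107, 0.1267]
ee_rot: [0.708, 0.0, 0.706, -0.002]
contact_force: [-0.4, -0.3, -0.2]
width: 0.0852
t 8.8 TCP [ 547.3 -210.7  126.7] w 85.2 F [-0.4 -0.3 -0.2] axes x [ 0.004 -0.003 -1.   ] y [ 0.004  1.    -0.003]
shift cm [ 3.65 22.02  9.91]
```

```bash
python3 -m creep '{"delta_pos":[[0,4.4,2],[0,8.8,4],[0,13.2,6],[0,17.6,8],[1,21.8,9.8],[3.6,21.8,9.8],[5,21.8,9.8],[5,21.8,9.8],[5,21.8,9.8]],"dr":[[0,0,0],[0,0,0],[0,0,0],[0,0,0],[0,0,0],[0,0,0],[0,0,0],[0,0,0],[0,0,0]]}'
python3 w.py 648 10 24 22; python3 g.py 647.4 9 1
```

```text
clock: 9.7
position: [0.644, 0.0082, 0.0747]
ee_rot: [0.707, 0.0, 0.707, -0.0]
contact_force: [0.6, -0.5, -0.2]
width: 0.0854
TCP [644.    8.2  74.7] [644.6   8.1  75.5] cam-TCP [-65.1   1.4 142.5]
2749 circle 648.7 9.6 D 43.8 z 0.024 bbox mid [648.8   9.5  23.1] rel TCP [4.5 1.4]
t 9.8 TCP [644.6   8.1  75.5] w 85.4 F [-0.4 -0.7  0.2] axes x [ 0.001 -0.    -1.   ] y [ 0.001  1.    -0.   ]
shift cm [7.45 0.1  0.27]
```

```bash
python3 -m creep '{"delta_pos":[[2,0.05,0.27],[4,0.05,0.27],[6,0.05,0.27],[7.3,0.05,0.27],[7.3,0.05,0.27],[7.3,0.05,0.27]],"dr":[[0,0,0],[0,0,0],[0,0,0],[0,0,0],[0,0,0],[0,0,0]]}'
python3 -m creep '{"delta_pos":[[0,0,0],[0,0,0],[0,0,0],[0,0,0],[0,0,0],[0,0,0],[0,0,0],[0,0,0]],"dr":[[0,0,0],[0,0,0],[0,0,0],[0,0,0],[0,0,0],[0,0,0],[0,0,0],[0,0,0]]}' -1 60
```

```text
clock: 10.35
position: [0.6476, 0.0092, 0.0026]
ee_rot: [0.708, 0.0, 0.707, -0.0]
contact_force: [0.1, -0.0, -0.2]
width: 0.0853
clock: 11.15
position: [0.6477, 0.0096, 0.0032]
ee_rot: [0.708, -0.0, 0.706, 0.0]
contact_force: [-1.0, -0.5, 4.6]
width: 0.0422
```

```bash
python3 -m creep '{"delta_pos":[[-4,0,0],[-8,0,0],[-12,-1,-0.5],[-12,-5,-2.4],[-12,-9.5,-4.5],[-12,-14,-6.6],[-12,-18.5,-8.7],[-12,-23,-10.8],[-12,-27,-12.7],[-12,-28.2,-13.2]],"dr":[[0,0,0],[0,0,0],[0,0,0],[0,0,0],[0,0,0],[0,0,0],[0,0,0],[0,0,0],[0,0,0],[0,0,0]]}'
python3 -m creep '{"delta_pos":[[0,0,0],[0,0,0],[0,0,0]],"dr":[[0,0,0],[0,0,0],[0,0,0]]}'
python3 w.py 517 -272 34 30 w4.png
python3 g.py 515.5 -273.1 38
```

```text
clock: 12.15
position: [0.5127, -0.276, 0.1216]
ee_rot: [0.707, 0.001, 0.708, -0.002]
contact_force: [1.2, 1.6, -2.5]
width: 0.0419
clock: 12.45
position: [0.5156, -0.2706, 0.1216]
ee_rot: [0.707, -0.0, 0.707, 0.001]
contact_force: [0.4, 0.4, -2.7]
width: 0.0421
TCP [ 515.6 -270.6  121.6] [ 515.7 -270.5  121.7] cam-TCP [-65.    1.  142.8]
3059 circle 518.1 -273.1 D 59.7 z 0.0341 bbox mid [ 511.6 -272.7   33.8] rel TCP [ 2.5 -2.6]
t 12.5 TCP [ 515.7 -270.5  121.7] w 42.1 F [-0.   0.3 -2.6] axes x [-0.     0.001 -1.   ] y [-0.002  1.     0.001]
shift cm [ 8.36 -0.27 -0.02]
```

View pics/w4.png

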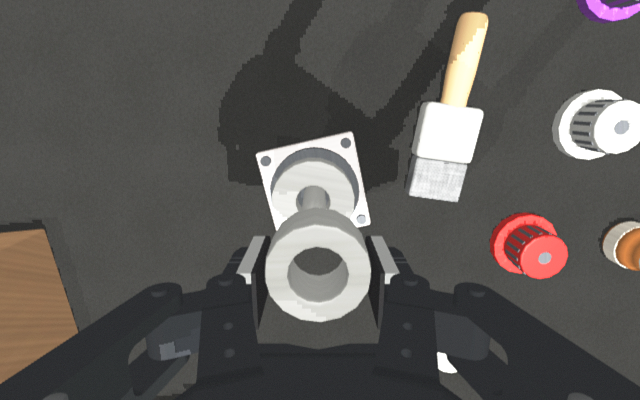

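Collar lies flat on the shoulder (centre about (314,185)), and the ring is held above it. Lower the ring.

```bash
python3 -m creep '{"delta_pos":[[0,-0.27,0],[1.5,-0.27,0],[3,-0.27,0],[4.5,-0.27,0],[6,-0.27,0],[7,-0.27,0],[7.8,-0.27,0],[8.2,-0.27,0],[8.2,-0.27,0]],"dr":[[0,0,0],[0,0,0],[0,0,0],[0,0,0],[0,0,0],[0,0,0],[0,0,0],[0,0,0],[0,0,0]]}'
```

```text
clock: 13.4
position: [0.515, -0.2748, 0.0395]
ee_rot: [0.707, -0.0, 0.707, 0.0]
contact_force: [-0.4, 0.2, -3.2]
width: 0.0424
```

```bash
python3 -m creep '{"delta_pos":[[0.1,0,0],[0.2,0,0],[0.2,0,0]],"dr":[[0,0,0],[0,0,0],[0,0,0]]}'
```

```text
clock: 13.7
position: [0.5152, -0.2751, 0.0381]
ee_rot: [0.707, -0.0, 0.707, -0.0]
contact_force: [-1.2, -0.4, -2.7]
width: 0.0426
```

```bash
python3 -m creep '{"delta_pos":[[0.05,0.1,0],[0.1,0.1,0],[0.15,0.1,0],[0.15,0.1,0]],"dr":[[0,0,0],[0,0,0],[0,0,0],[0,0,0]]}'
```

```text
clock: 14.1
position: [0.5151, -0.2739, 0.0372]
ee_rot: [0.707, -0.0, 0.707, 0.0]
contact_force: [-1.8, 1.1, 4.7]
width: 0.042
```

```bash
python3 -m creep '{"delta_pos":[[0,0,0],[0,0,0],[0,0,0],[0,0,0],[0,0,0],[-4,0,0],[-8,0,0],[-8,3,-0.8],[-8,7.5,-2],[-8,12,-3]],"dr":[[0,0,0],[0,0,0],[0,0,0],[0,0,0],[0,0,0],[0,0,0],[0,0,0],[0,0,0],[0,0,0],[0,0,0]]}' 1 
python3 -m creep '{"delta_pos":[[0,4.5,-1],[0,8.8,-2],[1,8.8,-2],[3,8.8,-2],[3,8.8,-2],[3,8.8,-2]],"dr":[[0,0,0],[0,0,0],[0,0,0],[0,0,0],[0,0,0],[0,0,0]]}'
python3 w.py 465 -66 32 18; python3 g.py 465.2 -65.5 11
```

```text
clock: 15.1
position: [0.4846, -0.1532, 0.1165]
ee_rot: [0.707, 0.001, 0.707, -0.001]
contact_force: [0.6, 0.8, -0.9]
width: 0.0851
clock: 15.7
position: [0.4651, -0.0665, 0.0861]
ee_rot: [0.707, 0.0, 0.707, -0.0]
contact_force: [0.0, 1.0, 0.2]
width: 0.0852
TCP [465.1 -66.5  86.1] [465.6 -66.7  86.6] cam-TCP [-65.1   1.4 142.7]
2540 circle 465.7 -64.7 D 37.1 z 0.0321 bbox mid [465.3 -64.5  31.3] rel TCP [0.4 1.9]
t 15.8 TCP [465.6 -66.7  86.6] w 85.3 F [-0.1  0.5 -0.2] axes x [ 0. -0. -1.] y [ 0.  1. -0.]
shift cm [ 7.56  0.12 -0.04]
```

```bash
python3 -m creep '{"delta_pos":[[2,0.1,-0.1],[4,0.1,-0.1],[6,0.1,-0.1],[7.5,0.1,-0.1],[7.5,0.1,-0.1],[7.5,0.1,-0.1]],"dr":[[0,0,0],[0,0,0],[0,0,0],[0,0,0],[0,0,0],[0,0,0]]}'
python3 -m creep '{"delta_pos":[[0,0,0],[0,0,0],[0,0,0],[0,0,0],[0,0,0],[0,0,0],[0,0,0],[0,0,0],[0,0,0]],"dr":[[0,0,0],[0,0,0],[0,0,0],[0,0,0],[0,0,0],[0,0,0],[0,0,0],[0,0,0],[0,0,0]]}' -1 60
```

```text
clock: 16.35
position: [0.4647, -0.0656, 0.0118]
ee_rot: [0.707, 0.0, 0.707, -0.0]
contact_force: [-0.2, 0.5, 0.9]
width: 0.0854
clock: 17.25
position: [0.4645, -0.0652, 0.0122]
ee_rot: [0.708, -0.0, 0.707, 0.0]
contact_force: [-1.2, 0.5, 6.6]
width: 0.0343
```

```bash
python3 -m creep '{"delta_pos":[[-4,0,0],[-8,0,0],[-12,-1,0.3],[-14,-5,1.3],[-14,-9.5,2.3],[-14,-14,3.5],[-14,-18.5,4.5],[-14,-20.8,5.1],[-14,-20.8,5.1],[-14,-20.8,5.1]],"dr":[[0,0,0],[0,0,0],[0,0,0],[0,0,0],[0,0,0],[0,0,0],[0,0,0],[0,0,0],[0,0,0],[0,0,0]]}'
python3 -m creep '{"delta_pos":[[0,0,0],[0,0,0]],"dr":[[0,0,0],[0,0,0]]}'
python3 w.py 517 -272 58 22 w5.png
python3 g.py 515.5 -273.1 71
```

```text
clock: 18.25
position: [0.5143, -0.2727, 0.1506]
ee_rot: [0.707, 0.001, 0.708, 0.0]
contact_force: [0.1, 0.3, -1.5]
width: 0.0339
clock: 18.45
position: [0.5146, -0.2715, 0.1513]
ee_rot: [0.707, -0.0, 0.707, 0.001]
contact_force: [0.8, -0.8, -1.7]
width: 0.034
TCP [ 514.6 -271.5  151.3] [ 514.8 -271.7  151.4] cam-TCP [-64.9   1.1 142.8]
1065 circle 515.9 -272.9 D 43.3 z 0.058 bbox mid [ 507.5 -272.7   58. ] rel TCP [ 1.2 -1.3]
t 18.5 TCP [ 514.8 -271.7  151.4] w 34.2 F [-0.5  0.1 -1.7] axes x [-0.  0. -1.] y [-0.002  1.     0.   ]
shift cm [ 8.04 -0.15  0.07]
```

View pics/w5.png

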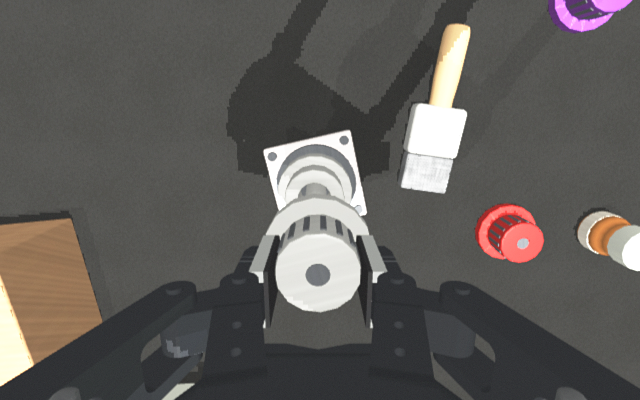

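Ring sits flat on the collar at z = 58 mm (about (318,178)). The cap is held upright by its hub. Lower it.

```bash
python3 -m creep '{"delta_pos":[[0,-0.1,0.07],[1.5,-0.1,0.07],[3,-0.1,0.07],[4.5,-0.1,0.07],[6,-0.1,0.07],[7,-0.1,0.07],[7.7,-0.1,0.07],[7.9,-0.1,0.07],[7.9,-0.1,0.07]],"dr":[[0,0,0],[0,0,0],[0,0,0],[0,0,0],[0,0,0],[0,0,0],[0,0,0],[0,0,0],[0,0,0]]}'
```

```text
clock: 19.4
position: [0.5159, -0.274, 0.0723]
ee_rot: [0.707, -0.0, 0.707, 0.0]
contact_force: [-0.4, 0.3, -1.5]
width: 0.0343
```

```bash
python3 -m creep '{"delta_pos":[[0.1,0,0],[0.2,0,0],[0.2,0,0]],"dr":[[0,0,0],[0,0,0],[0,0,0]]}'
```

```text
clock: 19.7
position: [0.5158, -0.2741, 0.0706]
ee_rot: [0.707, -0.0, 0.707, -0.0]
contact_force: [-0.9, 0.6, -1.9]
width: 0.0339
```

```bash
python3 -m creep '{"delta_pos":[[0.05,0,0],[0.1,0,0],[0.15,0,0],[0.15,0,0]],"dr":[[0,0,0],[0,0,0],[0,0,0],[0,0,0]]}'
```

```text
clock: 20.1
position: [0.5159, -0.2741, 0.0703]
ee_rot: [0.707, -0.0, 0.707, -0.0]
contact_force: [-1.9, 1.0, 7.5]
width: 0.034
```

```bash
python3 -m creep '{"delta_pos":[[0,0,0],[0,0,0],[0,0,0],[0,0,0],[0,0,0],[0,0,0],[-4,0,0],[-8,0,0],[-8,4,-0.7],[-8,8.5,-1.5]],"dr":[[0,0,0],[0,0,0],[0,0,0],[0,0,0],[0,0,0],[0,0,0],[0,0,0],[0,0,0],[0,0,0],[0,0,0]]}' 1 
python3 -m creep '{"delta_pos":[[0,4.5,-0.8],[0,9,-1.6],[0,13.5,-2.4],[0,18,-3.2],[0,22.5,-4],[1,26,-4.6],[4,26,-4.6],[7,26,-4.6],[7,26,-4.6],[7,26,-4.6]],"dr":[[0,0,0],[0,0,0],[0,0,0],[0,0,0],[0,0,0],[0,0,0],[0,0,0],[0,0,0],[0,0,0],[0,0,0]]}'
python3 w.py 454 71 24 28; python3 g.py 454.3 71 1
```

```text
clock: 21.1
position: [0.502, -0.1899, 0.1503]
ee_rot: [0.709, 0.0, 0.706, -0.002]
contact_force: [0.4, -0.4, -0.8]
width: 0.0854
clock: 22.1
position: [0.4546, 0.071, 0.0789]
ee_rot: [0.707, -0.0, 0.707, 0.0]
contact_force: [-0.1, -0.5, -0.2]
width: 0.0852
TCP [454.6  71.   78.9] [455.6  70.9  79.7] cam-TCP [-65.3   1.3 142.5]
6068 circle 455.4 71.9 D 56.2 z 0.0242 bbox mid [455.4  71.9  23.3] rel TCP [0.2 0.9]
t 22.1 TCP [455.6  70.9  79.7] w 85.1 F [-0.4 -0.1 -0.8] axes x [ 0.001  0.    -1.   ] y [0. 1. 0.]
shift cm [ 7.87  0.01 -0.14]
```

```bash
python3 -m creep '{"delta_pos":[[2.5,0,-0.1],[5,0,-0.1],[6.8,0,-0.1],[7.7,0,-0.1],[7.7,0,-0.1],[7.7,0,-0.1]],"dr":[[0,0,0],[0,0,0],[0,0,0],[0,0,0],[0,0,0],[0,0,0]]}'
python3 -m creep '{"delta_pos":[[0,0,0],[0,0,0],[0,0,0],[0,0,0],[0,0,0],[0,0,0],[0,0,0],[0,0,0]],"dr":[[0,0,0],[0,0,0],[0,0,0],[0,0,0],[0,0,0],[0,0,0],[0,0,0],[0,0,0]]}' -1 70
```

```text
clock: 22.75
position: [0.4549, 0.0709, 0.0028]
ee_rot: [0.708, 0.0, 0.706, -0.0]
contact_force: [0.0, 0.1, -0.1]
width: 0.0857
clock: 23.55
position: [0.4544, 0.0709, 0.0032]
ee_rot: [0.708, -0.0, 0.706, 0.0]
contact_force: [-0.8, -1.2, 8.6]
width: 0.0539
```

```bash
python3 -m creep '{"delta_pos":[[-4,0,0],[-8,0,0],[-11,2,0.4],[-11,6,1.3],[-11,10.5,2.3],[-11,15,3.3],[-11,19,4.1],[-11,20.4,4.4],[-11,20.4,4.4],[-11,20.4,4.4]],"dr":[[0,0,0],[0,0,0],[0,0,0],[0,0,0],[0,0,0],[0,0,0],[0,0,0],[0,0,0],[0,0,0],[0,0,0]]}'
python3 -m creep '{"delta_pos":[[0,0,0],[0,0,0]],"dr":[[0,0,0],[0,0,0]]}'
python3 - <<'E'
from h import *
from scipy.optimize import least_squares
d=shot("wrist"); save(d,"w6.png"); C=cloud(d); z=C[...,2]
m=(abs(z-.03)<.003)&(np.hypot(C[...,0]-.498,C[...,1]-.275)<.055)&(d["depth"]>0)
e=[]
for v in range(400):
    uu=np.nonzero(m[v])[0]
    if len(uu)>20: e+=[C[v,uu.min()],C[v,uu.max()]]
e=np.array(e)[:,:2]*1000
r=least_squares(lambda a:np.hypot(e[:,0]-a[0],e[:,1]-a[1])-40,[497,275],loss="soft_l1"); print("plate wrist",r.x,np.abs(r.fun).mean(),len(e))
h=manip.get_state()["position"][2]-.003+.024
m=(abs(z-h)<.003)&(np.hypot(C[...,0]-.498,C[...,1]-.275)<.04); q=C[m]; print("weight",len(q),cv2.minEnclosingCircle(q[:,:2].astype(np.float32)*1000),np.median(q,0))
E
python3 g.py 498 275.5 34
```

```text
clock: 24.55
position: [0.4964, 0.274, 0.111]
ee_rot: [0.706, -0.001, 0.708, -0.0]
contact_force: [-0.3, 0.6, -4.4]
width: 0.0537
clock: 24.75
position: [0.4972, 0.2735, 0.1117]
ee_rot: [0.707, 0.0, 0.707, -0.001]
contact_force: [0.2, 0.4, -4.5]
width: 0.0537
plate wrist [499.90254769 276.97898718] 0.41129300861964696 132
weight 14221 ((491.58526611328125, 274.957275390625), 39.420955657958984) [0.49552793 0.2748874  0.13265626]
t 24.8 TCP [497.4 273.7 111.9] w 53.5 F [-0.7 -0.5 -4.9] axes x [-0. -0. -1.] y [ 0.001  1.    -0.   ]
shift cm [7.79 0.18 0.06]
```

View pics/w6.png

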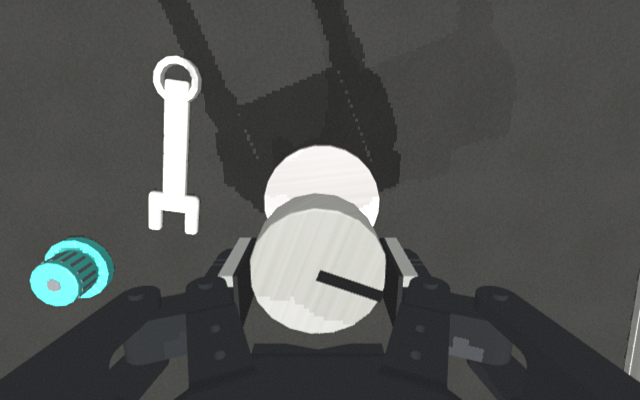

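Weight is held at (318,271), with the plate below centred on column ~322. Estimates agree within 1 mm: shift x +1.2 mm, y +2 mm.

```bash
python3 -m creep '{"delta_pos":[[0,0.2,0.12],[2,0.2,0.12],[4,0.2,0.12],[6,0.2,0.12],[7.3,0.2,0.12],[7.7,0.2,0.12],[7.8,0.2,0.12],[7.8,0.2,0.12]],"dr":[[0,0,0],[0,0,0],[0,0,0],[0,0,0],[0,0,0],[0,0,0],[0,0,0],[0,0,0]]}'
```

```text
clock: 25.6
position: [0.4996, 0.2773, 0.0345]
ee_rot: [0.708, 0.0, 0.707, 0.0]
contact_force: [0.5, -0.8, -5.2]
width: 0.0537
```

```bash
python3 -m creep '{"delta_pos":[[0.1,0,0],[0.15,0,0],[0.15,0,0]],"dr":[[0,0,0],[0,0,0],[0,0,0]]}'
```

```text
clock: 25.9
position: [0.4995, 0.2773, 0.0333]
ee_rot: [0.708, 0.0, 0.706, 0.0]
contact_force: [-0.6, 0.0, -0.2]
width: 0.0537
```

```bash
python3 -m creep '{"delta_pos":[[-0.2,0,0],[-0.2,-0.15,-0.08],[-0.2,-0.15,-0.08],[-0.1,-0.15,-0.08],[0,-0.15,-0.08],[0.05,-0.15,-0.08],[0.05,-0.15,-0.08]],"dr":[[0,0,0],[0,0,0],[0,0,0],[0,0,0],[0,0,0],[0,0,0],[0,0,0]]}'
```

```text
clock: 26.6
position: [0.4978, 0.2754, 0.0333]
ee_rot: [0.707, -0.0, 0.707, 0.0]
contact_force: [-3.9, -1.3, 7.8]
width: 0.0538
```

```bash
python3 -m creep '{"delta_pos":[[0,0,0],[0,0,0],[0,0,0],[0,0,0],[0,0,0],[-4,0,0],[-8,0,0],[-10,0,0],[-10,0,0],[-10,0,0]],"dr":[[0,0,0],[0,0,0],[0,0,0],[0,0,0],[0,0,0],[0,0,0],[0,0,0],[0,0,0],[0,0,0],[0,0,0]]}' 1
python3 w.py 499 276 54 28; python3 w.py 499 276 30 40
python3 g.py 656.5 -154.6 80
```

```text
clock: 27.6
position: [0.4978, 0.2754, 0.1316]
ee_rot: [0.707, -0.0, 0.707, 0.0]
contact_force: [-0.0, -0.0, -0.4]
width: 0.0848
TCP [497.8 275.4 131.6] [497.1 275.2 130.7] cam-TCP [-64.6   1.4 143.3]
5007 circle 498.9 276.8 D 56.2 z 0.0542 bbox mid [498.7 276.7  53.2] rel TCP [1.5 1.5]
TCP [497.1 275.2 130.7] [496.9 275.  130.2] cam-TCP [-64.5   1.4 143.2]
3322 circle 499.3 276.9 D 80.1 z 0.0302 bbox mid [499.2 276.9  30. ] rel TCP [2.3 1.8]
t 27.7 TCP [496.9 275.  130.2] w 85.5 F [-0.4  0.5 -0.4] axes x [-0.003 -0.001 -1.   ] y [-0.     1.    -0.001]
shift cm [  5.03 -42.96  15.96]
```

Big weight is centred to within 0.5 mm. Now the small one.

```bash
python3 -m creep '{"delta_pos":[[0,-4.4,1.6],[0,-8.8,3.2],[0,-13.2,4.8],[0,-17.6,6.4],[0,-22,8],[0,-26.4,9.6],[0,-30.8,11.2],[0,-35.2,12.8],[0,-39.6,14.4],[0,-43,15.9]],"dr":[[0,0,0],[0,0,0],[0,0,0],[0,0,0],[0,0,0],[0,0,0],[0,0,0],[0,0,0],[0,0,0],[0,0,0]]}'
python3 -m creep '{"delta_pos":[[1,0,0],[3,0,0],[5,0,0],[5,0,0],[5,0,0],[5,0,0]],"dr":[[0,0,0],[0,0,0],[0,0,0],[0,0,0],[0,0,0],[0,0,0]]}'
python3 w.py 656.5 -154.5 22 18; python3 g.py 656.5 -154.6 2
```

```text
clock: 28.7
position: [0.6566, -0.1572, 0.1295]
ee_rot: [0.706, 0.001, 0.708, -0.0]
contact_force: [0.1, 0.9, 0.6]
width: 0.0855
clock: 29.3
position: [0.6575, -0.1541, 0.0823]
ee_rot: [0.707, -0.0, 0.707, 0.0]
contact_force: [0.3, -0.5, 0.7]
width: 0.0853
TCP [ 657.5 -154.1   82.3] [ 657.7 -154.2   82.7] cam-TCP [-65.2   1.3 142.6]
2390 circle 657.3 -153.6 D 36.6 z 0.0222 bbox mid [ 657.6 -153.8   21.3] rel TCP [-0.3  0.6]
t 29.4 TCP [ 657.7 -154.2   82.7] w 85.4 F [-0.4  0.2  0.9] axes x [ 0.002 -0.    -1.   ] y [-0.001  1.    -0.   ]
shift cm [ 8.07 -0.03 -0.14]
```

```bash
python3 -m creep '{"delta_pos":[[2.5,-0.05,-0.12],[5,-0.05,-0.12],[7,-0.05,-0.12],[8,-0.05,-0.12],[8,-0.05,-0.12],[8,-0.05,-0.12]],"dr":[[0,0,0],[0,0,0],[0,0,0],[0,0,0],[0,0,0],[0,0,0]]}'
python3 -m creep '{"delta_pos":[[0,0,0],[0,0,0],[0,0,0],[0,0,0],[0,0,0],[0,0,0],[0,0,0],[0,0,0],[0,0,0]],"dr":[[0,0,0],[0,0,0],[0,0,0],[0,0,0],[0,0,0],[0,0,0],[0,0,0],[0,0,0],[0,0,0]]}' -1 60
python3 g.py 498 275.5 130
```

```text
clock: 29.95
position: [0.6568, -0.1552, 0.0029]
ee_rot: [0.708, -0.0, 0.706, -0.0]
contact_force: [0.2, -0.1, 0.8]
width: 0.0854
clock: 30.85
position: [0.6566, -0.1551, 0.0028]
ee_rot: [0.708, -0.0, 0.707, -0.0]
contact_force: [-1.1, 0.6, 6.5]
width: 0.0339
t 30.9 TCP [ 656.6 -155.1    2.8] w 33.9 F [-1.1  0.6  6.5] axes x [ 0.002 -0.    -1.   ] y [-0.  1. -0.]
shift cm [-12.76  43.06 -15.83]
```

```bash
python3 -m creep '{"delta_pos":[[-4,0,0],[-8,0,0],[-12,2,-0.7],[-13,6.4,-2.3],[-13,10.8,-4],[-13,15.2,-5.6],[-13,19.6,-7.2],[-13,24,-8.8],[-13,28.4,-10.4],[-13,32.8,-12]],"dr":[[0,0,0],[0,0,0],[0,0,0],[0,0,0],[0,0,0],[0,0,0],[0,0,0],[0,0,0],[0,0,0],[0,0,0]]}'
python3 -m creep '{"delta_pos":[[0,4.4,-1.6],[0,8.8,-3.2],[0,10.2,-3.8],[0,10.2,-3.8],[0,10.2,-3.8],[0,10.2,-3.8]],"dr":[[0,0,0],[0,0,0],[0,0,0],[0,0,0],[0,0,0],[0,0,0]]}'
python3 g.py 498.2 275.4 57.5
```

```text
clock: 31.85
position: [0.5344, 0.1745, 0.1312]
ee_rot: [0.707, -0.0, 0.707, -0.0]
contact_force: [1.0, 0.1, -1.3]
width: 0.034
clock: 32.45
position: [0.4983, 0.2736, 0.1315]
ee_rot: [0.707, 0.0, 0.707, -0.001]
contact_force: [-0.2, 0.1, -1.2]
width: 0.0341
t 32.5 TCP [498.3 273.6 131.5] w 34.1 F [-0.2  0.1 -1.2] axes x [-0.    -0.001 -1.   ] y [ 0.001  1.    -0.001]
shift cm [ 7.4   0.18 -0.01]
```

```bash
python3 -m creep '{"delta_pos":[[0,0.05,-0.08],[2,0.05,-0.08],[4,0.05,-0.08],[6,0.05,-0.08],[6.9,0.05,-0.08],[7.1,0.05,-0.08],[7.1,0.05,-0.08],[7.1,0.05,-0.08]],"dr":[[0,0,0],[0,0,0],[0,0,0],[0,0,0],[0,0,0],[0,0,0],[0,0,0],[0,0,0]]}'; python3 g.py 498.2 275.4 56.8
```

```text
clock: 33.25
position: [0.4979, 0.2756, 0.0618]
ee_rot: [0.708, 0.0, 0.706, 0.0]
contact_force: [-0.8, 0.6, -1.5]
width: 0.0339
t 33.2 TCP [497.9 275.6  61.8] w 33.9 F [-0.8  0.6 -1.5] axes x [ 0.002  0.001 -1.   ] y [0.    1.    0.001]
shift cm [ 0.5  -0.02  0.03]
```

```bash
python3 -m creep '{"delta_pos":[[0.2,0,0],[0.4,0,0],[0.45,0,0],[0.45,0,0]],"dr":[[0,0,0],[0,0,0],[0,0,0],[0,0,0]]}'
```

```text
clock: 33.65
position: [0.4972, 0.2756, 0.0568]
ee_rot: [0.707, -0.0, 0.707, 0.0]
contact_force: [-0.5, -0.8, 1.8]
width: 0.0344
```

```bash
python3 -m creep '{"delta_pos":[[0.05,0,0],[0.05,0,0]],"dr":[[0,0,0],[0,0,0]]}'
python3 -m creep '{"delta_pos":[[0,0,0],[0,0,0],[0,0,0],[0,0,0],[0,0,0],[0,0,0],[-4,0,0],[-8,0,0],[-11,0,0],[-11,0,0]],"dr":[[0,0,0],[0,0,0],[0,0,0],[0,0,0],[0,0,0],[0,0,0],[0,0,0],[0,0,0],[0,0,0],[0,0,0]]}' 1
python3 w.py 499 276 76 18; python3 w.py 499 276 54 28
```

```text
clock: 33.85
position: [0.4972, 0.2757, 0.0568]
ee_rot: [0.707, -0.0, 0.707, 0.0]
contact_force: [-1.6, -0.4, 5.3]
width: 0.0341
clock: 34.85
position: [0.5, 0.2768, 0.1707]
ee_rot: [0.71, 0.001, 0.704, 0.001]
contact_force: [0.0, -0.0, 0.3]
width: 0.0852
TCP [500.  276.8 170.7] [498.5 276.1 168.3] cam-TCP [-65.5   1.  143.4]
1824 circle 498.3 276.8 D 36.8 z 0.0762 bbox mid [498.9 276.3  75.3] rel TCP [-1.   0.4]
TCP [498.5 276.1 168.3] [497.1 275.6 166.4] cam-TCP [-65.    1.2 143.4]
1809 circle 499.0 276.5 D 55.8 z 0.0542 bbox mid [498.9 276.5  54. ] rel TCP [1.2 0.6]
```

Weights are centred to within 1 mm. Back away toward the base side, then a final check with the fixed cameras.

```bash
python3 -m creep '{"delta_pos":[[-2,0,-3],[-4,0,-6],[-6,0,-10],[-6,0,-14],[-6,0,-18],[-6,0,-20],[-6,0,-20],[-6,0,-20]],"dr":[[0,0,0],[0,0,0],[0,0,0],[0,0,0],[0,0,0],[0,0,0],[0,0,0],[0,0,0]]}'
python3 - <<'E'
from h import *
import pickle
D={n:shot(n) for n in("top","side")}
T={"collar":(514,-274,.034,.06),"ring":(514,-274,.058,.044),"cap":(514,-274,.090,.036),"flange":(514,-274,.066,.05),"big":(496.5,274,.054,.056),"small":(496.5,274,.076,.036),"plate":(496.5,274,.03,.08),"jar":(558.6,-17,.05,.036)}
for n,d in D.items():
    C=cloud(d)
    for k,(x,y,h,r) in T.items():
        q=C[(np.hypot(C[...,0]-x/1e3,C[...,1]-y/1e3)<r/2+.015)&(abs(C[...,2]-h)<.004)]
        if len(q)>5:
            (a,b),e=cv2.minEnclosingCircle(q[:,:2].astype(np.float32)*1000); print(n,k,len(q),np.round([a,b,2*e],1),"z",np.round(np.median(q[:,2])*1000,1))
a,b=D["side"]["pixels"][280:380,290:410],D["top"]["pixels"][150:280,130:510]
cv2.imwrite("pics/f.png",np.vstack([cv2.resize(np.hstack([a,D["side"]["pixels"][80:180,270:390]]),(760,317)),cv2.resize(b,(760,260))]))
E
```

```text
clock: 35.75
position: [0.2977, 0.2756, 0.2254]
ee_rot: [0.707, -0.0, 0.707, 0.0]
contact_force: [-0.1, 0.2, -0.8]
width: 0.0853
top collar 211 [ 515.4 -274.2   59.2] z 32.8
top ring 30 [ 514.  -273.9   50.3] z 60.3
top cap 303 [ 515.1 -275.    36.5] z 88.5
top flange 225 [ 515.2 -275.7   51.1] z 64.7
top big 344 [496.2 273.9  56.5] z 52.8
top small 299 [495.7 273.5  36.3] z 74.8
top plate 578 [496.6 274.1  80.8] z 28.9
top jar 231 [558.3 -16.8  32.9] z 48.5
side collar 264 [ 516.3 -275.5   59.5] z 34.2
side ring 28 [ 514.9 -274.7   51.9] z 60.0
side cap 331 [ 515.3 -276.    36.9] z 90.1
side flange 250 [ 515.5 -275.3   51.3] z 66.3
side big 146 [497.5 273.4  58.4] z 54.2
side small 113 [497.2 272.   38. ] z 75.9
side plate 230 [498.1 272.8  82. ] z 30.1
side jar 162 [558.7 -17.2  35.2] z 49.9
```

View pics/f.png

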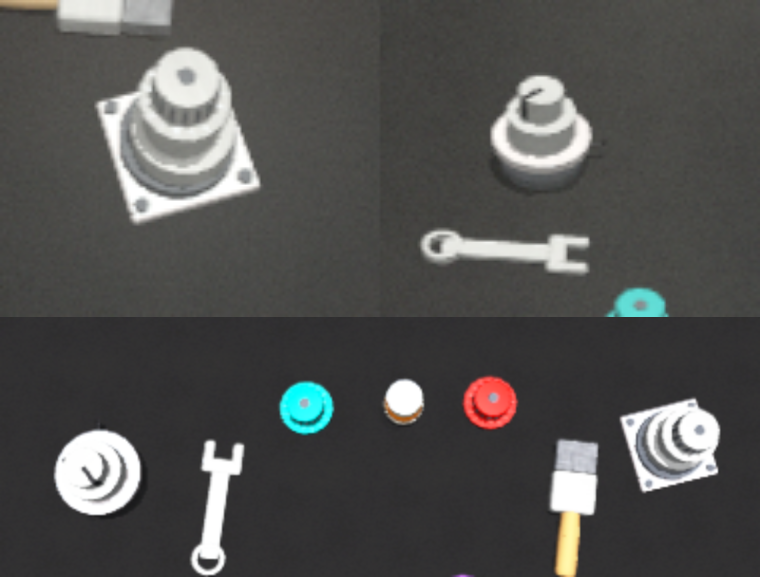

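Both stacks stand upright at the expected heights, and the jar, wrench and brush are where they were. Handing in.

```bash
python3 -c "
from rig import manip
print(manip.sign_off())"
```

```text
the job is handed in; nothing more can be done
None
```

I stacked the collar, test ring and steel clamp cap on the post in that order. The big weight is centred on the plate with the small one on top of it. I let go of everything, backed the arm away and handed the job in at about 36 s of the 128 s.

**Heights:** In the last side view the tops were at 34 mm (collar), 66 mm (cap flange), 90 mm (cap), 54 mm (big weight) and 76 mm (small weight). These match parts resting flat on one another. The ring was hidden under the cap, but it read 58 mm just before the cap went on.

**Centring:** The big weight is within about 1 mm of the plate centre and the small one within about 1.5 mm of the big one. The stacked parts sit 1–2 mm off the post axis, inside the hole clearance.

**Bystanders:** The jar measured where it was before. The wrench and brush looked unmoved in the pictures but I did not measure them.

**Disagreements:** The wrist and fixed cameras differed by 2–3 mm, so I worked from positions relative to the gripper. The top camera reads about 1.3 mm low in height compared with the side camera. Every wrist force I read stayed below 10 N.

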